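# Feed a tin down the opener's chute to the stop

### The arm

A 6-joint arm with a two-finger parallel gripper is mounted at the origin on the work surface. World frame = base frame: x ahead of the robot, y to its left, z up, the work surface at z = 0. Lengths are in m, angles in rad, forces in N, time in s.
With the tool pointing down it reaches from about 0.325 to 0.85 m from the base axis. Payload 15.5 kg.
Tool frame: the origin (TCP) lies between the finger pads; the fingertips stand 19 mm ahead of it and the grasp point (between the pads) is the TCP; z points along the fingers, y is the line along which they close (so a half turn about z gives the same grasp; the last joint's range is limited). The gripper opens to 91 mm and grips with 3 to 60 N. Pads are 32 mm wide; open, the fingers measure 118 mm over their backs; the gripper's body (76 mm by 178 mm) begins 60 mm behind the grasp point.
Start: joints at [-1.238, 0.494, 1.345, -0, 1.302, -0.096], TCP at [0.26, -0.568, 0.233] pointing down, gripper open.
Joint ranges: [-2.91, 2.91], [-0.82, 2.16], [0.22, 2.67], [-1.22, 4.37], [0.12, 2.79], [-3.08, 3.08]. Speed limits (rad/s): [1.89, 1.89, 2.57, 3.01, 3.01, 3.01].

### API

Orientations are given as a unit quaternion [x, y, z, w].
In Python, from rig import manip gives the robot as it stands.
- The arm moves only by the tool carry_out, never from a script. Its argument "moves" is a list of rows, each an object of numbers: "tx", "ty", "tz": the shift along the world's x, y, z in mm; "ax", "ay", "az": the turn, a rotation vector about the world's x, y, z in rad. In form: [{"tx": .., "ty": .., "tz": .., "ax": .., "ay": .., "az": ..}, ...]. A call has 1 to 10 rows; each row shifts and turns the commanded pose from where the row before left it; what a row does not reach is not made up. A row lasts 1/8 s, in which the tool goes at most 62.5 mm and 10.7 degrees, less where a joint would pass 70% of its speed; a pose out of reach is approached as far as the arm can. A call with a gripper value outside its range is refused whole. "jaw" is the gripper's target within -1 to 1 (shut at 1, half-way at 0, fully open at -1), set as the call begins (left out, the last holds). The fingers move at their own pace and stop on an object; "grip_force" is the grip in N (left out, the last holds). Time passes only in rows, so rows that do not move let the fingers close. It gives the time, the measured TCP pose, the force, the opening and the grip force at its end, in the units of the state.
- manip.get_obs(): the state, without advancing time (a new reading comes with each control period).
- manip.grab_frame(name): name is "side" or "top"; returns (picture, depth): 400x640x3 uint8, blue, green, red; 400x640 float32, m along the optical axis (not along the pixel's ray), 0 where there is no reading.
- manip.calibration(name): a dict with "fov_y" (degrees; the focal length in pixels is half the picture's height over the tangent of half this angle, whatever the lens; pixels are square), "cx", "cy" (the principal point, pixels), "extrinsics" (4x4, takes a point from camera to world coordinates). Camera axes: x right, y down, z forward; pixel columns grow to the right and rows downward; lengths in m; the calibration is good to about 2 mm. A picture is of the moment at which its call begins. calibration takes no time and is no camera call.
- manip.hand_in(): hands the job in; it is judged then, once.
Trained networks look in the newest picture that a camera, given by its name, has taken for a name from the list of things; names that differ only in an ending like _2 or _b are one class to them, and where a whole thing is asked for, a point or a joint stands for the part that bears it (a point fixed in the world has none). Each returns a list of dicts, best first, with "score" (0 to 1); they miss things now and then, are a little off and sometimes report something else, mostly with a low value. They report only what shows in the picture. A call takes as long as a camera call. They do not tell look-alikes from the thing itself.
- manip.search_frame(camera, thing): "point" ([x, y, z] in m, in the coordinates of the camera as it stood for that picture, good to about 4 mm: the middle of the surface that is visible of it).
The state is a dict: "time_s": time; "qpos": joint angles; "joint_velocities": joint speeds; "joint_torque": joint torques, N m; "position": TCP position; "eef_rot": TCP orientation; "ft_force": force on the tool from outside, world axes, zero at the start; "torque": the same for the moment, N m; "width": finger opening in m; "grip_force": force on a finger pad.
Only numpy, scipy, OpenCV 4.12 (cv2) and the standard library are available. Lean on these libraries where they do the work, as an engineer would, in place of code of your own. Each camera call takes 0.05 s, during which the arm holds its last target. There are 200 camera calls.

### The job

Put the squat tin upright into the open mouth of the tin opener's sloped chute, let go of it there, and push it down the chute until it rests against the stop at the bottom. Push gently: the stop is only clamped and must not be shoved out of its setting. Leave the other things where they are.

Things in the scene. Friction and masses are not known exactly. Their poses are not given: they have to be found in the camera images.
- tin_center (a point): Centre (half-way up) of the squat tin: a closed bare-metal tin standing upright on the table, a plain cylinder 64 mm in diameter and 36 mm high, 0.1 to 0.21 kg. It is the lowest of a group of three: near it stand a slimmer, taller tin and an open white ramekin, in any order.
- tin: The squat tin's body; its origin is the centre of the tin's underside, z along the tin's axis.
- track: Sloped feed chute, a fixed steel channel, 300 mm long. Origin: on its floor at the middle of the open loading mouth, 70 mm above the table; x down the slope (9 degrees), y left looking downhill, z square to the floor. Floor (4 mm thick): x -50 to 250 mm, no end wall uphill. Mouth: x -50 to 45, open above, side walls 15 high, 84 apart, narrowing from x 45 to 80 to the tin's width.
- slot_start (a point): Point on the chute's floor at x = 80 mm. From here on two fixed lips cover the channel's edges (undersides 39, tops 42 mm above the floor), leaving a slot 48 mm wide (y -24 to 24), open above: a tin gets under the lips only by sliding. A white sprung shoe along the +y side presses the tin to the other wall (tin centre at y = -0.5), so it stays where it is and takes 3 to 8 N to push along.
- stop_range (a point): Fixed point on the chute's floor at x = 197.5 mm, NOT the stop itself. The stop (geom stop_c0), a dark upright steel blade across the channel (52 mm wide, top 33 mm above the floor), is clamped with its uphill face anywhere from 22.5 mm before to 22.5 mm past this point: find it by eye or feel. It stands firm up to 16 N from the tin; above that the clamp slips and the setting is lost.
- feeder: The feeder that carries the chute; origin on the table under the chute's origin, x downhill (level), z up. Its white tin opener housing, below the chute, begins at x = 277 mm and is 93 mm high, then 208 mm high beyond x = 352 mm.
- tall_tin: Slim tin, 52 mm in diameter and 72 mm high, bystander; origin at the centre of its underside.
- ramekin: Open white ramekin, 74 mm in diameter and 42 mm high, bystander; origin at the centre of its underside.
- dish_a: White porcelain dish, 100 mm across and 32 mm high, bystander; origin at the centre of its underside.
- dish_b: Another such dish, bystander; origin at the centre of its underside.
- squeeze_bottle: White squeeze bottle, 56 mm in diameter and 170 mm high, bystander; origin at the centre of its underside.
- spoon: Metal spoon lying on the table, about 0.2 m long, bystander; origin under its middle, x along it.
Things that resemble listed ones, but are neither listed nor needed, are in the scene too. Leave any pink or yellow look-alike of the tin alone.

How it is judged:
On the way:
1. the tin lies flat on the floor of the chute, in the loading mouth, let go by the fingers (angle between the z axis of tin and the z axis of track, either way round below 0.06 rad and x of tin_center in the frame of track between -0.045 and 0.085 m and y of tin_center in the frame of track between -0.02 and 0.02 m and z of tin_center in the frame of track between 0.014 and 0.022 m and contact force between the fingers and tin below 0.2 N), for 0.1 s.
At the end, for the whole second after the job is handed in: The tin lies flat on the chute's floor (within 0.06 rad) below the lips, its side within about 1.8 mm of the stop's face, at rest and released (distance between tin_center and stop_c0 below 0.0368 m and angle between the z axis of tin and the z axis of track, either way round below 0.06 rad and x of tin_center in the frame of track above 0.12 m and z of tin_center in the frame of track between 0.014 and 0.022 m and linear speed of tin below 0.01 m/s); the robot touches nothing.
It fails at once if the stop is shoved more than 3 mm from its setting (its clamp slips above 16 N) (distance of stop_c0 from where it was at the start of the episode above 0.003 m).
It fails at once if a bystander is moved more than 30 mm (distance of any of tall_tin, ramekin, dish_a, dish_b, squeeze_bottle, spoon from where it was at the start of the episode above 0.03 m).
It also fails if it takes over 56 s, if anything falls off the work surface, if the arm or the gripper's body presses on something with over 40 N, if the wrist force passes 120 N, or if a joint passes its speed limit or range.

## Working session

There is one attempt and no reset: what is moved stays moved. The work goes in short steps, Python scripts to look and compute and a tool call to move; the robot and the scene stay as the last step left them, time stands still between calls to the robot, and variables do not carry over. Pictures are saved under pics/ and viewed, at most 10 in all, crops included, and the job is handed in when it is done.

Besides the shell and the picture viewer there is one more tool, called after "Emit:" as name([rows], argument=value, ...), one row to a line, values as JSON. carry_out: Moves the arm, as the interface text tells. Its arguments: {"type":"object","properties":{"moves":{"type":"array"},"jaw":{"type":"number"},"grip_force":{"type":"number"}},"required":["moves"]}

```bash
mkdir -p pics; cat > h.py <<'E'
import numpy as np, cv2
from rig import manip
def cal(n):
    c=manip.calibration(n); f=200/np.tan(np.radians(c['fov_y'])/2); return f,c['cx'],c['cy'],np.array(c['extrinsics'])
def cloud(n,d):
    f,cx,cy,T=cal(n); v,u=np.mgrid[0:400,0:640]
    P=np.stack([(u-cx)/f*d,(v-cy)/f*d,d],-1); return P@T[:3,:3].T+T[:3,3]
def proj(n,p):
    f,cx,cy,T=cal(n); q=(np.array(p)-T[:3,3])@T[:3,:3]; return q[0]/q[2]*f+cx,q[1]/q[2]*f+cy
def find(n,t):
    f,cx,cy,T=cal(n); return [(round(r['score'],2),np.round(T[:3,:3]@r['point']+T[:3,3],3),np.round(proj(n,T[:3,:3]@r['point']+T[:3,3]))) for r in manip.search_frame(n,t)]
E
python3 - <<'E'
from h import *
for n in('top','side'):
    p,d=manip.grab_frame(n); cv2.imwrite(f'pics/{n}0.png',p); np.save(n+'0.npy',d)
    print(n,np.round(cal(n)[3],3).tolist())
    for t in('tin','tall_tin','ramekin','track','feeder','stop_range','slot_start','squeeze_bottle'):
        print(t,find(n,t)[:4])
print(manip.get_obs())
E
```

```text
top [[0.03, -0.981, 0.194, 0.413], [-0.999, -0.027, 0.018, 0.124], [-0.013, -0.194, -0.981, 0.935], [0.0, 0.0, 0.0, 1.0]]
tin [(0.93, array([0.508, 0.494, 0.036]), array([158., 235.])), (0.93, array([0.43 , 0.421, 0.035]), array([189., 272.])), (0.73, array([0.539, 0.388, 0.037]), array([208., 222.])), (0.72, array([0.656, 0.371, 0.035]), array([220., 170.]))]
tall_tin [(0.66, array([0.593, 0.243, 0.073]), array([273., 196.]))]
ramekin [(0.75, array([0.429, 0.255, 0.008]), array([268., 275.])), (0.36, array([ 0.601, -0.063,  0.065]), array([418., 197.]))]
track [(0.89, array([ 0.603, -0.062,  0.066]), array([417., 196.]))]
feeder [(0.82, array([ 0.606, -0.238,  0.086]), array([505., 195.])), (0.29, array([0.428, 0.256, 0.008]), array([267., 276.]))]
stop_range [(0.92, array([ 0.608, -0.064,  0.063]), array([418., 194.]))]
slot_start [(0.68, array([ 0.603, -0.06 ,  0.065]), array([417., 196.]))]
squeeze_bottle [(0.57, array([ 0.745, -0.085,  0.117]), array([433., 124.]))]
side [[-0.861, -0.352, 0.367, 0.1], [-0.508, 0.609, -0.609, 0.939], [-0.009, -0.711, -0.703, 0.994], [0.0, 0.0, 0.
[... 933 characters left out ...]
me_s': 0.9, 'qpos': array([-1.23750137e+00,  4.93584544e-01,  1.34548663e+00, -2.99144035e-05,
        1.30250178e+00, -9.55056782e-02]), 'joint_velocities': array([-0.00033301,  0.0015177 , -0.00113787, -0.00116155, -0.00051023,
        0.00123646]), 'joint_torque': array([ 8.93565666e-04, -8.78684378e+01, -3.82236242e+01,  7.07184244e-02,
        4.39939136e-02, -5.87174767e-06]), 'position': array([ 0.25985602, -0.56842685,  0.23292912]), 'eef_rot': array([ 9.77103315e-01,  2.12765390e-01, -1.31521240e-05,  1.14898315e-05]), 'ft_force': array([-0.36731955,  0.0154082 ,  0.89867631]), 'torque': array([-0.01747664, -0.0201801 ,  0.00116429]), 'grip_force': 0.0, 'width': 0.09146515796447369}
```

View pics/top0.png

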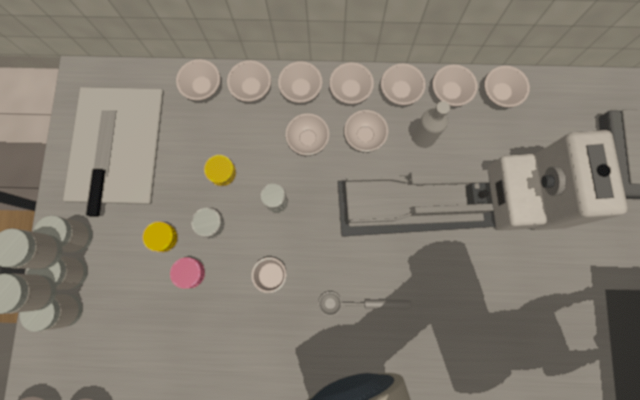

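View pics/side0.png

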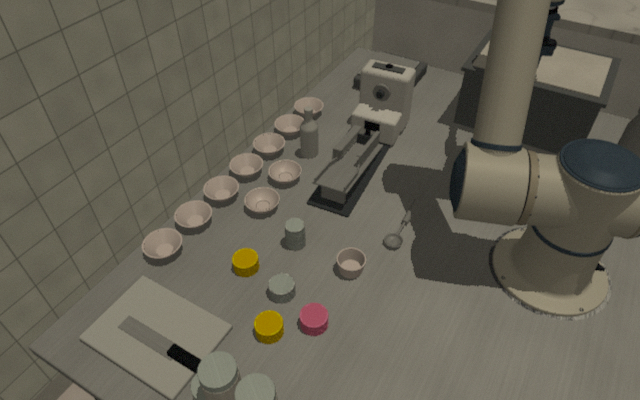

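The pictures show the bare-metal squat tin at top (207,222) / side (282,288). Things that could be mistaken for it are yellow (219,170) and (159,236), pink (186,272), the tall tin (273,196) and the jars at far left. The chute runs from its mouth at about (345,205) to the housing at (495,195). I choose (207,222) and check it in one crop, together with the chute.

```bash
python3 - <<'E'
from h import *
p=cv2.imread('pics/top0.png'); s=cv2.imread('pics/side0.png')
a=cv2.resize(p[160:240,330:530],(800,320),interpolation=cv2.INTER_CUBIC)
b=cv2.resize(p[180:250,165:300],(400,207)); c=cv2.resize(s[100:220,290:430],(400,280)); 
o=np.zeros((600,800,3),np.uint8); o[:320]=a; o[320:527,:400]=b; o[320:,400:]=c
cv2.imwrite('pics/crop.png',o)
for n in('top','side'):
    d=np.load(n+'0.npy'); W=cloud(n,d); x,y,z=W[...,0],W[...,1],W[...,2]
    m=(abs(x-.535)<.06)&(abs(y-.392)<.06)&(z>.028)&(z<.05)&(d>0)
    k=cv2.minEnclosingCircle(W[m][:,:2].astype(np.float32)); print(n,m.sum(),k,np.median(z[m]), W[m].mean(0))
d=np.load('top0.npy');W=cloud('top',d)
np.set_printoptions(linewidth=250,suppress=True)
for u in range(336,500,6):
    print(u,[f'{W[v,u,2]*1000:.0f}' for v in range(174,238,2)])
for q in [(180,342),(225,342),(180,480),(210,480)]: print(q,W[q].round(3))
E
```

```text
top 695 ((0.5405959486961365, 0.3942907452583313), 0.03266952931880951) 0.03579031385793452 [0.54037819 0.39380905 0.03573128]
side 535 ((0.5371410250663757, 0.3918544054031372), 0.03427067771553993) 0.03673194716027861 [0.53639856 0.39348812 0.03644932]
336 ['0', '1', '-1', '-3', '1', '1', '0', '-0', '-2', '-1', '-6', '-1', '-0', '-1', '-5', '0', '-2', '0', '-2', '0', '1', '3', '-3', '0', '-2', '4', '-1', '0', '0', '-1', '-1', '-1']
342 ['1', '-1', '-2', '9', '9', '3', '10', '6', '6', '10', '6', '6', '8', '6', '7', '7', '6', '10', '5', '8', '6', '7', '6', '9', '8', '6', '7', '7', '9', '8', '7', '1']
348 ['1', '1', '90', '85', '76', '76', '76', '75', '76', '77', '77', '77', '76', '76', '78', '78', '78', '79', '77', '74', '78', '79', '75', '78', '9', '5', '6', '5', '8', '6', '4', '-1']
354 ['-1', '-3', '91', '84', '75', '75', '76', '73', '72', '75', '71', '75', '74', '75', '77', '74', '74', '74', '76', '74', '76', '77', '78', '92', '80', '76', '7', '7', '5', '7', '10', '-3']
360 ['-0', '0', '89', '79', '74', '73', '74', '70', '73', '72', '72', '73', '75', '74', '73', '76', '75', '72',
[... 3918 characters left out ...]
 '-2']
486 ['72', '68', '74', '69', '8', '8', '5', '9', '73', '73', '73', '73', '9', '7', '6', '70', '72', '72', '69', '6', '9', '5', '7', '8', '9', '9', '7', '0', '0', '2', '-1', '0']
492 ['37', '32', '37', '33', '30', '28', '28', '27', '25', '22', '23', '23', '19', '17', '14', '7', '72', '73', '4', '8', '7', '4', '8', '7', '935', '8', '4', '-0', '-2', '-2', '-2', '-0']
498 ['68', '66', '64', '62', '71', '67', '65', '64', '66', '64', '59', '57', '58', '58', '54', '56', '42', '40', '39', '41', '37', '36', '34', '32', '31', '34', '26', '21', '-3', '-3', '-3', '-1']
(180, 342) [0.648 0.097 0.009]
(225, 342) [0.544 0.095 0.009]
(180, 480) [ 0.639 -0.192  0.075]
(210, 480) [ 0.575 -0.19   0.072]
```

View pics/crop.png

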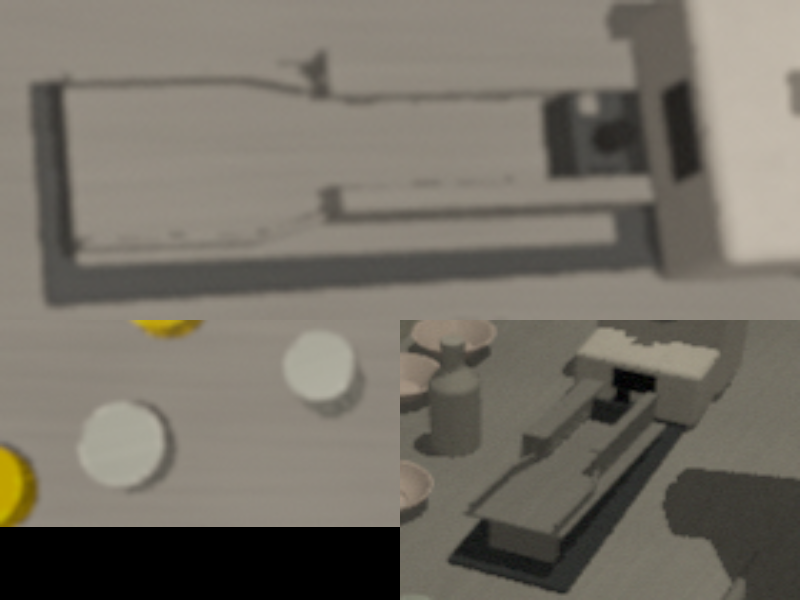

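The crop confirms the bare-metal squat tin, lower left, next to the tall tin. The chute runs left to right. Its lips start at about crop (322,95), which is full px 411, and the dark stop begins at about crop x 548, which is full px 467–470. Next I fit the track frame.

```bash
cat > fit.py <<'E'
from h import *
np.set_printoptions(suppress=True,precision=4)
d=np.load('top0.npy');W=cloud('top',d)
F=np.concatenate([W[184:214,352:396].reshape(-1,3),W[188:200,400:462].reshape(-1,3)]); F=F[F[:,2]<.1]
A=np.c_[F[:,:2],np.ones(len(F))]; c=np.linalg.lstsq(A,F[:,2],rcond=None)[0]
for _ in range(3):
    r=F[:,2]-A@c; k=abs(r)<.004; c=np.linalg.lstsq(A[k],F[k,2],rcond=None)[0]
print('plane',c,'slope deg',np.degrees(np.arctan(np.hypot(c[0],c[1]))),'downhill yaw by plane',np.degrees(np.arctan2(-c[1],-c[0])))
h=(W[...,2]-W[...,:2]@c[:2]-c[2])*np.cos(np.radians(9))
lip=abs(h-.042)<.006
up,lo=[],[]
for u in range(416,464):
    a=[v for v in range(170,190) if lip[v,u]]; b=[v for v in range(200,216) if lip[v,u]]
    if a: up.append(W[max(a),u])
    if b: lo.append(W[min(b),u])
up,lo=np.array(up),np.array(lo)
pu=np.polyfit(up[:,1],up[:,0],1);pl=np.polyfit(lo[:,1],lo[:,0],1)
print('edges',pu,pl,'gap at y=-.1',np.polyval(pu,-.1)-np.polyval(pl,-.1))
s=(pu[0]+pl[0])/2; X=-np.array([s,1]);X/=np.hypot(*X)  # downhill level
Y=np.array([-X[1],X[0]])
m=np.array([(np.polyval(pu,-.1)+np.polyval(pl,-.1))/2,-.1])
print('X',X,'yaw',np.degrees(np.arctan2(X[1],X[0])))
# level coords relative to m
L=(W[...,:2]-m)@np.stack([X,Y],1)
fl=(abs(h)<.006)&(abs(L[...,1])<.035)&(d>0)
print('uphill end s',np.percentile(L[fl][:,0],[0,.2,1]))
for sgn in(1,-1):
    q=lip&(sgn*L[...,1]>.026)&(sgn*L[...,1]<.036)&(abs(L[...,0])<.2); print('lip start s',np.percentile(L[q][:,0],[0,1,5]))
# mouth walls
q=(abs(h-.015)<.005)&(L[...,0]<-.12)&(L[...,0]>-.19)
for sgn in(1,-1):
    t=q&(sgn*L[...,1]>.03)&(sgn*L[...,1]<.06); print('wall y',np.median(L[t][:,1]),t.sum())
q=(abs(L[...,1])<.015)&(L[...,0]>.03)&(L[...,0]<.12)&(h>.01)
ss=L[...,0];
for v in range(188,202,4): print([(u,round(float(ss[v,u]*1e3)),round(float(h[v,u]*1e3))) for u in range(460,484)])
E
python3 fit.py
```

```text
plane [-0.0164  0.1611  0.0729] slope deg 9.19839685490753 downhill yaw by plane -84.17035476391962
edges [-0.0926  0.6189] [-0.0901  0.5696] gap at y=-.1 0.04954759089270766
X [ 0.091  -0.9959] yaw -84.78166388505278
uphill end s [-0.8005 -0.1891 -0.1875]
lip start s [-0.054  -0.053  -0.0466]
lip start s [-0.0551 -0.053  -0.0455]
wall y 0.04364693897458749 73
wall y -0.04436837732880251 70
[(460, 64, -1), (461, 66, 2), (462, 68, 0), (463, 71, 1), (464, 73, 0), (465, 74, 4), (466, 75, 7), (467, 74, 16), (468, 76, 16), (469, 77, 20), (470, 78, 23), (471, 78, 30), (472, 79, 33), (473, 81, 31), (474, 83, 33), (475, 88, 26), (476, 91, 24), (477, 93, 26), (478, 96, 24), (479, 97, 27), (480, 100, 25), (481, 102, 24), (482, 105, 24), (483, 107, 25)]
[(460, 62, 2), (461, 65, -1), (462, 67, 2), (463, 70, -1), (464, 72, 0), (465, 74, 0), (466, 74, 6), (467, 74, 13), (468, 76, 13), (469, 77, 18), (470, 77, 21), (471, 78, 26), (472, 78, 31), (473, 80, 33), (474, 82, 32), (475, 86, 29), (476, 89, 26), (477, 92, 25), (478, 92, 29), (479, 92, 35), (480, 94, 37), (481, 93, 43), (482, 95, 44), (483, 98, 42)]
[(460, 61, 0), (461, 63, 1), (462, 65, 2), (463, 68, 0), (464, 71, -2), (465, 73, 0), (466, 74, 4), (467, 74, 9), (468, 75, 13), (469, 76, 17), (470, 76, 21), (471, 77, 24), (472, 79, 27), (473, 78, 33), (474, 80, 34), (475, 83, 32), (476, 88, 26), (477, 90, 26), (478, 92, 26), (479, 93, 30), (480, 94, 33), (481, 96, 35), (482, 97, 38), (483, 97, 42)]
[(460, 61, -2), (461, 63, -1), (462, 65, 1), (463, 68, -1), (464, 70, -3), (465, 71, 1), (466, 74, 0), (467, 75, 5), (468, 76, 7), (469, 76, 13), (470, 75, 21), (471, 77, 23), (472, 78, 26), (473, 78, 30), (474, 79, 34), (475, 81, 34), (476, 83, 34), (477, 89, 25), (478, 92, 23), (479, 93, 27), (480, 97, 23), (481, 98, 26), (482, 100, 26), (483, 103, 24)]
```

Emit:
carry_out([
  {"tx": 11.6, "ty": 40, "tz": 0, "ax": 0, "ay": 0, "az": -0.1},
  {"tx": 11.6, "ty": 40, "tz": 0, "ax": 0, "ay": 0, "az": -0.1},
  {"tx": 11.6, "ty": 40, "tz": 0, "ax": 0, "ay": 0, "az": -0.1},
  {"tx": 11.6, "ty": 40, "tz": 0, "ax": 0, "ay": 0, "az": -0.1},
  {"tx": 11.6, "ty": 40, "tz": 0, "ax": 0, "ay": 0, "az": -0.1},
  {"tx": 11.6, "ty": 40, "tz": 0, "ax": 0, "ay": 0, "az": -0.1},
  {"tx": 11.6, "ty": 40, "tz": 0, "ax": 0, "ay": 0, "az": -0.1},
  {"tx": 11.6, "ty": 40, "tz": 0, "ax": 0, "ay": 0, "az": 0},
  {"tx": 11.6, "ty": 40, "tz": 0, "ax": 0, "ay": 0, "az": 0},
  {"tx": 11.6, "ty": 40, "tz": 0, "ax": 0, "ay": 0, "az": 0},
], jaw=-0.75, grip_force=20)

```text
time_s: 2.15
position: [0.3762, -0.1672, 0.2331]
eef_rot: [0.991, -0.135, 0.0, 0.0]
ft_force: [1.2, 0.2, 0.1]
width: 0.0797
grip_force: 0.0
```

Emit:
carry_out([
  {"tx": 11.6, "ty": 40, "tz": 0, "ax": 0, "ay": 0, "az": 0},
  {"tx": 11.6, "ty": 40, "tz": 0, "ax": 0, "ay": 0, "az": 0},
  {"tx": 11.6, "ty": 40, "tz": 0, "ax": 0, "ay": 0, "az": 0},
  {"tx": 11.6, "ty": 40, "tz": 0, "ax": 0, "ay": 0, "az": 0},
  {"tx": 11.6, "ty": 40, "tz": 0, "ax": 0, "ay": 0, "az": 0},
  {"tx": 11.6, "ty": 40, "tz": 0, "ax": 0, "ay": 0, "az": 0},
  {"tx": 11.6, "ty": 40, "tz": 0, "ax": 0, "ay": 0, "az": 0},
  {"tx": 11.6, "ty": 40, "tz": 0, "ax": 0, "ay": 0, "az": 0},
  {"tx": 11.6, "ty": 40, "tz": 0, "ax": 0, "ay": 0, "az": 0},
  {"tx": 11.6, "ty": 40, "tz": 0, "ax": 0, "ay": 0, "az": 0},
])

```text
time_s: 3.4
position: [0.4921, 0.233, 0.233]
eef_rot: [0.991, -0.135, 0.0, -0.0]
ft_force: [1.1, 0.1, 0.7]
width: 0.0795
grip_force: 0.0
```

Emit:
carry_out([
  {"tx": 11.6, "ty": 40, "tz": -20, "ax": 0, "ay": 0, "az": 0},
  {"tx": 11.6, "ty": 40, "tz": -30, "ax": 0, "ay": 0, "az": 0},
  {"tx": 11.6, "ty": 40, "tz": -30, "ax": 0, "ay": 0, "az": 0},
  {"tx": 11.6, "ty": 40, "tz": -30, "ax": 0, "ay": 0, "az": 0},
  {"tx": 0, "ty": 0, "tz": 0, "ax": 0, "ay": 0, "az": 0},
  {"tx": 0, "ty": 0, "tz": 0, "ax": 0, "ay": 0, "az": 0},
])

```text
time_s: 4.15
position: [0.5381, 0.3914, 0.123]
eef_rot: [0.991, -0.135, -0.0, 0.0]
ft_force: [0.4, -1.1, 0.7]
width: 0.0799
grip_force: 0.0
```

Emit:
carry_out([
  {"tx": 1, "ty": 2, "tz": -30, "ax": 0, "ay": 0, "az": 0},
  {"tx": 0, "ty": 0, "tz": -30, "ax": 0, "ay": 0, "az": 0},
  {"tx": 0, "ty": 0, "tz": -20, "ax": 0, "ay": 0, "az": 0},
  {"tx": 0, "ty": 0, "tz": -12, "ax": 0, "ay": 0, "az": 0},
  {"tx": 0, "ty": 0, "tz": -7, "ax": 0, "ay": 0, "az": 0},
  {"tx": 0, "ty": 0, "tz": 0, "ax": 0, "ay": 0, "az": 0},
])

```text
time_s: 4.9
position: [0.5394, 0.3936, 0.0241]
eef_rot: [0.991, -0.135, 0.0, -0.0]
ft_force: [0.4, -0.4, 0.4]
width: 0.0799
grip_force: 0.0
```

Emit:
carry_out([
  {"tx": 0, "ty": 0, "tz": 0},
  {"tx": 0, "ty": 0, "tz": 0},
  {"tx": 0, "ty": 0, "tz": 0},
  {"tx": 0, "ty": 0, "tz": 0},
  {"tx": 0, "ty": 0, "tz": 0},
  {"tx": 0, "ty": 0, "tz": 0},
], jaw=1, grip_force=20)

```text
invalid input
```

Rows need all six entries.

Emit:
carry_out([
  {"tx": 0, "ty": 0, "tz": 0, "ax": 0, "ay": 0, "az": 0},
  {"tx": 0, "ty": 0, "tz": 0, "ax": 0, "ay": 0, "az": 0},
  {"tx": 0, "ty": 0, "tz": 0, "ax": 0, "ay": 0, "az": 0},
  {"tx": 0, "ty": 0, "tz": 0, "ax": 0, "ay": 0, "az": 0},
  {"tx": 0, "ty": 0, "tz": 0, "ax": 0, "ay": 0, "az": 0},
  {"tx": 0, "ty": 0, "tz": 0, "ax": 0, "ay": 0, "az": 0},
], jaw=1, grip_force=20)

```text
time_s: 5.65
position: [0.5395, 0.3938, 0.0245]
eef_rot: [0.991, -0.135, 0.0, -0.0]
ft_force: [-0.7, 0.1, 5.9]
width: 0.0634
grip_force: 20.0
```

Emit:
carry_out([
  {"tx": 0, "ty": 0, "tz": 10, "ax": 0, "ay": 0, "az": 0},
  {"tx": 0, "ty": 0, "tz": 25, "ax": 0, "ay": 0, "az": 0},
  {"tx": 0, "ty": 0, "tz": 40, "ax": 0, "ay": 0, "az": 0},
  {"tx": 0, "ty": 0, "tz": 40, "ax": 0, "ay": 0, "az": 0},
  {"tx": 0, "ty": 0, "tz": 35, "ax": 0, "ay": 0, "az": 0},
])

```text
time_s: 6.28
position: [0.5393, 0.3936, 0.1761]
eef_rot: [0.991, -0.135, 0.0, -0.0]
ft_force: [-1.1, -0.1, -1.7]
width: 0.0636
grip_force: 20.0
```

Emit:
carry_out([
  {"tx": 5.15, "ty": -36, "tz": 0, "ax": 0, "ay": 0, "az": 0.0361},
  {"tx": 5.15, "ty": -36, "tz": 0, "ax": 0, "ay": 0, "az": 0.0361},
  {"tx": 5.15, "ty": -36, "tz": 0, "ax": 0, "ay": 0, "az": 0.0361},
  {"tx": 5.15, "ty": -36, "tz": 0, "ax": 0, "ay": 0, "az": 0.0361},
  {"tx": 5.15, "ty": -36, "tz": 0, "ax": 0, "ay": 0, "az": 0.0361},
  {"tx": 5.15, "ty": -36, "tz": 0, "ax": 0, "ay": 0, "az": 0.0361},
  {"tx": 5.15, "ty": -36, "tz": 0, "ax": 0, "ay": 0, "az": 0.0361},
  {"tx": 5.15, "ty": -36, "tz": 0, "ax": 0, "ay": 0, "az": 0.0361},
  {"tx": 5.15, "ty": -36, "tz": 0, "ax": 0, "ay": 0, "az": 0.0361},
  {"tx": 5.15, "ty": -36, "tz": 0, "ax": 0, "ay": 0, "az": 0.0361},
])

```text
time_s: 7.52
position: [0.5908, 0.0324, 0.1745]
eef_rot: [0.999, 0.045, 0.0, 0.0]
ft_force: [0.3, 0.2, -0.9]
width: 0.0638
grip_force: 20.0
```

Emit:
carry_out([
  {"tx": 0, "ty": 0, "tz": -10, "ax": 0.0391, "ay": 0.0036, "az": 0},
  {"tx": 0, "ty": 0, "tz": -10, "ax": 0.0391, "ay": 0.0036, "az": 0},
  {"tx": 0, "ty": 0, "tz": -10, "ax": 0.0391, "ay": 0.0036, "az": 0},
  {"tx": 0, "ty": 0, "tz": -10, "ax": 0.0391, "ay": 0.0036, "az": 0},
  {"tx": 0, "ty": 0, "tz": 0, "ax": 0, "ay": 0, "az": 0},
  {"tx": 0, "ty": 0, "tz": 0, "ax": 0, "ay": 0, "az": 0},
])

```text
time_s: 8.28
position: [0.5909, 0.0336, 0.1345]
eef_rot: [0.996, 0.045, -0.003, -0.078]
ft_force: [0.3, -0.7, -2.3]
width: 0.0633
grip_force: 20.0
```

```bash
python3 - <<'E'
from h import *
from scipy.spatial.transform import Rotation as R
o=manip.get_obs();print(o['position'],R.from_quat(o['eef_rot']).as_matrix().round(3),o['qpos'].round(2),o['ft_force'],o['width'])
ims=[]
for n,(u0,v0,w,h) in(('top',(320,160,200,75)),('side',(270,70,200,75))):
    p,d=manip.grab_frame(n); ims.append(cv2.resize(p[v0:v0+h,u0:u0+w],(800,300),interpolation=cv2.INTER_CUBIC))
cv2.imwrite('pics/c2.png',np.vstack(ims))
E
```

```text
[0.59089179 0.0336219  0.13451277] [[ 0.996  0.089 -0.014]
 [ 0.09  -0.984  0.155]
 [ 0.    -0.155 -0.988]] [-0.13  0.57  1.53  0.17  1.08  1.27] [ 0.34241962 -0.6951162  -2.25697335] 0.06327602480021444
```

View pics/c2.png

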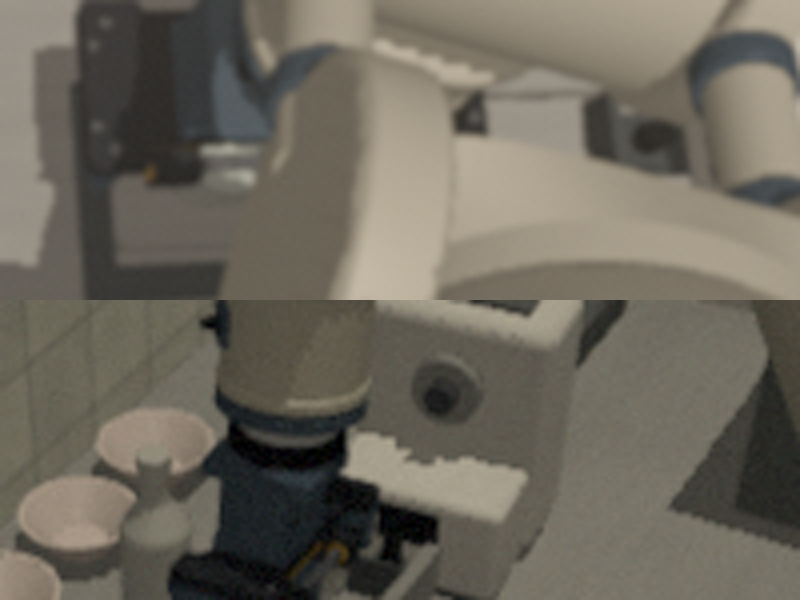

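The tin hangs level with the slope above the mouth, at crop about (225,170) in the top view. I lower it along the chute's normal.

Emit:
carry_out([
  {"tx": 0.3, "ty": -2, "tz": -13, "ax": 0, "ay": 0, "az": 0},
  {"tx": 0, "ty": -2, "tz": -12, "ax": 0, "ay": 0, "az": 0},
  {"tx": 0, "ty": 0, "tz": -8, "ax": 0, "ay": 0, "az": 0},
  {"tx": 0, "ty": 0, "tz": -4, "ax": 0, "ay": 0, "az": 0},
  {"tx": 0, "ty": 0, "tz": 0, "ax": 0, "ay": 0, "az": 0},
  {"tx": 0, "ty": 0, "tz": 0, "ax": 0, "ay": 0, "az": 0},
])

```text
time_s: 9.12
position: [0.5913, 0.0296, 0.0972]
eef_rot: [0.996, 0.045, -0.003, -0.078]
ft_force: [0.1, 0.3, -1.5]
width: 0.0636
grip_force: 20.0
```

Emit:
carry_out([
  {"tx": 0, "ty": 0.2, "tz": -1, "ax": 0, "ay": 0, "az": 0},
  {"tx": 0, "ty": 0, "tz": 0, "ax": 0, "ay": 0, "az": 0},
])

```text
time_s: 9.38
position: [0.5911, 0.0298, 0.096]
eef_rot: [0.996, 0.045, -0.004, -0.078]
ft_force: [1.0, 0.2, -1.8]
width: 0.0634
grip_force: 20.0
```

Emit:
carry_out([
  {"tx": 0, "ty": 0.2, "tz": -1, "ax": 0, "ay": 0, "az": 0},
  {"tx": 0, "ty": 0, "tz": 0, "ax": 0, "ay": 0, "az": 0},
])

```text
time_s: 9.62
position: [0.591, 0.03, 0.0949]
eef_rot: [0.996, 0.045, -0.004, -0.078]
ft_force: [0.1, -0.5, -1.2]
width: 0.0637
grip_force: 20.0
```

Emit:
carry_out([
  {"tx": 0, "ty": 0.2, "tz": -1, "ax": 0, "ay": 0, "az": 0},
  {"tx": 0, "ty": 0, "tz": 0, "ax": 0, "ay": 0, "az": 0},
])

```text
time_s: 9.88
position: [0.591, 0.0302, 0.0938]
eef_rot: [0.996, 0.045, -0.004, -0.078]
ft_force: [0.2, 0.3, -1.2]
width: 0.0634
grip_force: 20.0
```

Emit:
carry_out([
  {"tx": 0, "ty": 0.2, "tz": -0.7, "ax": 0, "ay": 0, "az": 0},
  {"tx": 0, "ty": 0, "tz": 0, "ax": 0, "ay": 0, "az": 0},
])

```text
time_s: 10.12
position: [0.5911, 0.0303, 0.0937]
eef_rot: [0.996, 0.045, -0.004, -0.078]
ft_force: [-2.6, -1.7, 7.4]
width: 0.0638
grip_force: 20.0
```

Emit:
carry_out([
  {"tx": 0, "ty": 0, "tz": 0, "ax": 0, "ay": 0, "az": 0},
  {"tx": 0, "ty": 0, "tz": 0, "ax": 0, "ay": 0, "az": 0},
  {"tx": 0, "ty": 0, "tz": 0, "ax": 0, "ay": 0, "az": 0},
  {"tx": 0, "ty": 0, "tz": 0, "ax": 0, "ay": 0, "az": 0},
  {"tx": 0, "ty": 0, "tz": 0, "ax": 0, "ay": 0, "az": 0},
], jaw=-0.75)

```text
time_s: 10.75
position: [0.5911, 0.0304, 0.0932]
eef_rot: [0.996, 0.045, -0.004, -0.078]
ft_force: [-0.3, -0.2, 0.0]
width: 0.0795
grip_force: 0.0
```

Emit:
carry_out([
  {"tx": 0.2, "ty": -3.2, "tz": 20, "ax": 0, "ay": 0, "az": 0},
  {"tx": 0.4, "ty": -4.8, "tz": 30, "ax": 0, "ay": 0, "az": 0},
  {"tx": 0, "ty": 20, "tz": 20, "ax": 0, "ay": 0, "az": 0},
  {"tx": 0, "ty": 40, "tz": 10, "ax": 0, "ay": 0, "az": 0},
  {"tx": 0, "ty": 50, "tz": 0, "ax": 0, "ay": 0, "az": 0},
  {"tx": 0, "ty": 50, "tz": 0, "ax": 0, "ay": 0, "az": 0},
  {"tx": 0, "ty": 40, "tz": 0, "ax": 0, "ay": 0, "az": 0},
  {"tx": 0, "ty": 0, "tz": 0, "ax": 0, "ay": 0, "az": 0},
], jaw=1)

```text
time_s: 11.75
position: [0.5912, 0.2249, 0.1731]
eef_rot: [0.996, 0.046, -0.004, -0.079]
ft_force: [-0.1, -0.3, 0.4]
width: 0.0028
grip_force: 0.0
```

```bash
cat > tf.py <<'E'
from h import *
c9,s9=np.cos(np.radians(9)),np.sin(np.radians(9))
X=np.array([.091*c9,-.9959*c9,-s9]);Y=np.array([.9959,.091,0]);Z=np.cross(X,Y);O=np.array([.5907,.0384,.0697])
def tr(P): return (np.asarray(P)-O)@np.stack([X,Y,Z],1)
E
python3 - <<'E'
from tf import *
print(Z,manip.get_obs()['position'],manip.get_obs()['width'])
ims=[]
for n,(u0,v0,w,h) in(('top',(320,160,200,75)),('side',(270,100,200,75))):
    p,d=manip.grab_frame(n); np.save(n+'1.npy',d); ims.append(cv2.resize(p[v0:v0+h,u0:u0+w],(800,300),interpolation=cv2.INTER_CUBIC))
    L=tr(cloud(n,d)); m=(abs(L[...,2]-.036)<.006)&(abs(L[...,1])<.05)&(L[...,0]>-.05)&(L[...,0]<.07)&(d>0)
    q=L[m]; print(n,m.sum(),cv2.minEnclosingCircle(q[:,:2].astype(np.float32)),q.mean(0)); A=np.c_[q[:,:2],np.ones(len(q))]; print(np.linalg.lstsq(A,q[:,2],rcond=None)[0])
cv2.imwrite('pics/c3.png',np.vstack(ims))
E
```

```text
[ 0.01423554 -0.15579308  0.98778495] [0.59117687 0.22494726 0.17313119] 0.002832413467730464
top 71 ((0.015699613839387894, 0.015026053413748741), 0.02543431520462036) [0.01997863 0.02095557 0.03532514]
[-0.0201042  -0.00735596  0.03588095]
side 280 ((0.007219187915325165, -0.0035016785841435194), 0.03717359900474548) [ 0.00185274 -0.00433697  0.03752347]
[0.02721522 0.01719174 0.03754761]
```

View pics/c3.png

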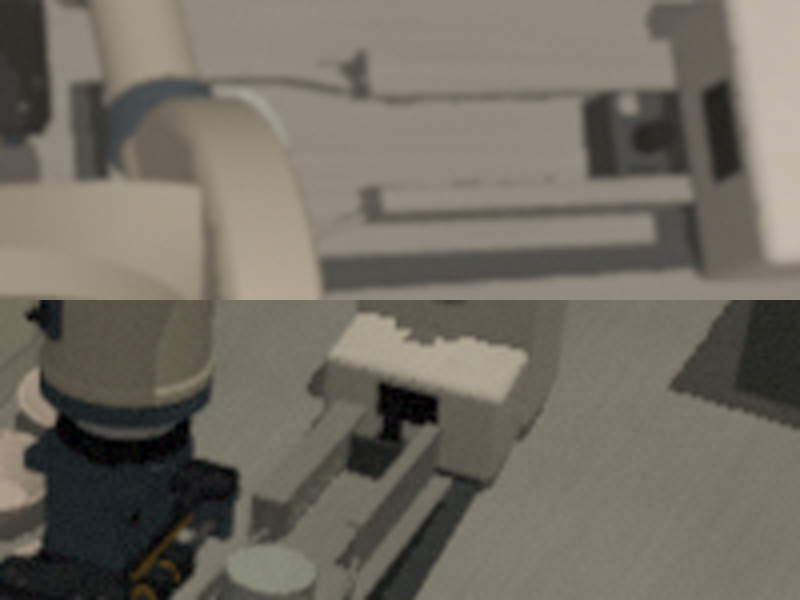

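The tin sits flat in the mouth (side crop about (270,570)), its centre at about x 2–7 mm. Next come the closed fingers behind it.

Emit:
carry_out([
  {"tx": -2, "ty": -45, "tz": 0, "ax": 0, "ay": 0, "az": 0},
  {"tx": -2, "ty": -45, "tz": 0, "ax": 0, "ay": 0, "az": 0},
  {"tx": -1, "ty": -38, "tz": 0, "ax": 0, "ay": 0, "az": 0},
  {"tx": 0, "ty": 0, "tz": -20, "ax": 0, "ay": 0, "az": 0},
  {"tx": 0, "ty": -4, "tz": -25, "ax": 0, "ay": 0, "az": 0},
  {"tx": 0, "ty": -4, "tz": -15, "ax": 0, "ay": 0, "az": 0},
  {"tx": 0, "ty": -0.6, "tz": -8, "ax": 0, "ay": 0, "az": 0},
  {"tx": 0, "ty": 0, "tz": 0, "ax": 0, "ay": 0, "az": 0},
  {"tx": 0, "ty": 0, "tz": 0, "ax": 0, "ay": 0, "az": 0},
])

```text
time_s: 12.98
position: [0.5871, 0.0859, 0.1059]
eef_rot: [0.996, 0.045, -0.003, -0.078]
ft_force: [0.6, 0.3, -0.1]
width: 0.0003
grip_force: 0.0
```

Emit:
carry_out([
  {"tx": 0.45, "ty": -4.92, "tz": -0.78, "ax": 0, "ay": 0, "az": 0},
  {"tx": 0.45, "ty": -4.92, "tz": -0.78, "ax": 0, "ay": 0, "az": 0},
  {"tx": 0.45, "ty": -4.92, "tz": -0.78, "ax": 0, "ay": 0, "az": 0},
  {"tx": 0.45, "ty": -4.92, "tz": -0.78, "ax": 0, "ay": 0, "az": 0},
  {"tx": 0.45, "ty": -4.92, "tz": -0.78, "ax": 0, "ay": 0, "az": 0},
  {"tx": 0.45, "ty": -4.92, "tz": -0.78, "ax": 0, "ay": 0, "az": 0},
  {"tx": 0.45, "ty": -4.92, "tz": -0.78, "ax": 0, "ay": 0, "az": 0},
  {"tx": 0.45, "ty": -4.92, "tz": -0.78, "ax": 0, "ay": 0, "az": 0},
])

```text
time_s: 13.98
position: [0.5903, 0.0461, 0.0989]
eef_rot: [0.996, 0.045, -0.004, -0.078]
ft_force: [-0.4, -0.2, 1.7]
width: 0.0007
grip_force: 0.4
```

Emit:
carry_out([
  {"tx": 0.45, "ty": -4.92, "tz": -0.78, "ax": 0, "ay": 0, "az": 0},
  {"tx": 0.45, "ty": -4.92, "tz": -0.78, "ax": 0, "ay": 0, "az": 0},
  {"tx": 0.45, "ty": -4.92, "tz": -0.78, "ax": 0, "ay": 0, "az": 0},
  {"tx": 0.45, "ty": -4.92, "tz": -0.78, "ax": 0, "ay": 0, "az": 0},
  {"tx": 0.45, "ty": -4.92, "tz": -0.78, "ax": 0, "ay": 0, "az": 0},
  {"tx": 0.45, "ty": -4.92, "tz": -0.78, "ax": 0, "ay": 0, "az": 0},
  {"tx": 0.45, "ty": -4.92, "tz": -0.78, "ax": 0, "ay": 0, "az": 0},
  {"tx": 0.45, "ty": -4.92, "tz": -0.78, "ax": 0, "ay": 0, "az": 0},
])

```text
time_s: 14.98
position: [0.5939, 0.0068, 0.0927]
eef_rot: [0.996, 0.045, -0.004, -0.078]
ft_force: [0.6, -0.2, 0.4]
width: 0.0005
grip_force: 0.2
```

Emit:
carry_out([
  {"tx": 0.45, "ty": -4.92, "tz": -0.78, "ax": 0, "ay": 0, "az": 0},
  {"tx": 0.45, "ty": -4.92, "tz": -0.78, "ax": 0, "ay": 0, "az": 0},
  {"tx": 0.45, "ty": -4.92, "tz": -0.78, "ax": 0, "ay": 0, "az": 0},
  {"tx": 0.45, "ty": -4.92, "tz": -0.78, "ax": 0, "ay": 0, "az": 0},
  {"tx": 0.45, "ty": -4.92, "tz": -0.78, "ax": 0, "ay": 0, "az": 0},
  {"tx": 0.45, "ty": -4.92, "tz": -0.78, "ax": 0, "ay": 0, "az": 0},
])

```text
time_s: 15.72
position: [0.5965, -0.0226, 0.088]
eef_rot: [0.996, 0.045, -0.004, -0.079]
ft_force: [-1.4, 5.1, 1.2]
width: 0.0005
grip_force: 2.4
```

Emit:
carry_out([
  {"tx": 0.45, "ty": -4.92, "tz": -0.78, "ax": 0, "ay": 0, "az": 0},
  {"tx": 0.45, "ty": -4.92, "tz": -0.78, "ax": 0, "ay": 0, "az": 0},
  {"tx": 0.45, "ty": -4.92, "tz": -0.78, "ax": 0, "ay": 0, "az": 0},
  {"tx": 0.45, "ty": -4.92, "tz": -0.78, "ax": 0, "ay": 0, "az": 0},
])

```text
time_s: 16.23
position: [0.5985, -0.0425, 0.0849]
eef_rot: [0.996, 0.045, -0.004, -0.078]
ft_force: [-0.2, 4.5, 2.2]
width: 0.0005
grip_force: 2.5
```

Emit:
carry_out([
  {"tx": 0.45, "ty": -4.92, "tz": -0.78, "ax": 0, "ay": 0, "az": 0},
  {"tx": 0.45, "ty": -4.92, "tz": -0.78, "ax": 0, "ay": 0, "az": 0},
  {"tx": 0.45, "ty": -4.92, "tz": -0.78, "ax": 0, "ay": 0, "az": 0},
  {"tx": 0.45, "ty": -4.92, "tz": -0.78, "ax": 0, "ay": 0, "az": 0},
  {"tx": 0.45, "ty": -4.92, "tz": -0.78, "ax": 0, "ay": 0, "az": 0},
  {"tx": 0.45, "ty": -4.92, "tz": -0.78, "ax": 0, "ay": 0, "az": 0},
  {"tx": 0.45, "ty": -4.92, "tz": -0.78, "ax": 0, "ay": 0, "az": 0},
  {"tx": 0.45, "ty": -4.92, "tz": -0.78, "ax": 0, "ay": 0, "az": 0},
])

```text
time_s: 17.23
position: [0.602, -0.0818, 0.0787]
eef_rot: [0.996, 0.045, -0.004, -0.078]
ft_force: [-0.2, 4.8, 1.3]
width: 0.0005
grip_force: 2.5
```

```bash
python3 - <<'E'
from tf import *
print(tr(manip.get_obs()['position']),manip.get_obs()['ft_force'])
ims=[]
for n,(u0,v0,w,h) in(('top',(400,160,120,60)),('side',(310,90,120,60))):
    p,d=manip.grab_frame(n); ims.append(cv2.resize(p[v0:v0+h,u0:u0+w],(600,300),interpolation=cv2.INTER_CUBIC))
    L=tr(cloud(n,d)); m=(abs(L[...,2]-.036)<.004)&(abs(L[...,1])<.02)&(L[...,0]>.08)&(L[...,0]<.23)&(d>0)
    q=L[m]; print(n,m.sum(),np.percentile(q[:,0],[0,2,50,98,100]) if len(q) else '')
cv2.imwrite('pics/c4.png',np.vstack(ims))
E
```

```text
[0.11786529 0.0002892  0.02773461] [-0.23527058  4.82425856  1.27810349]
top 0 
side 72 [0.10276271 0.10591734 0.14429891 0.21915438 0.2246447 ]
```

View pics/c4.png

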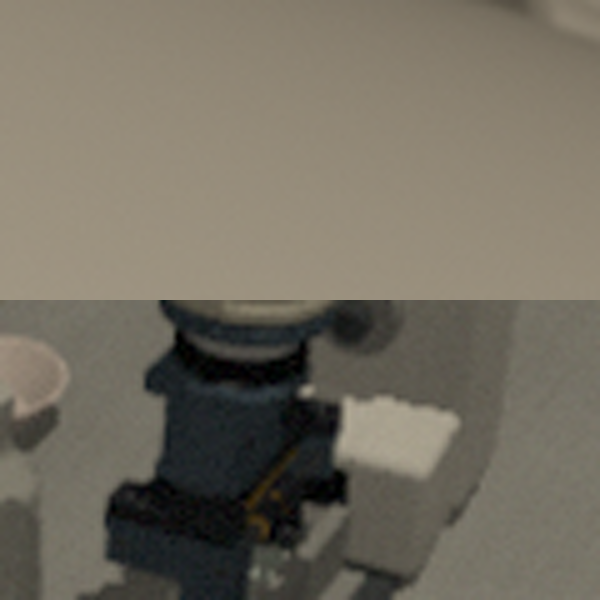

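The gripper hides the tin in both views (side crop about (230,560)), so I go on by feel with fine steps.

Emit:
carry_out([
  {"tx": 0.13, "ty": -1.48, "tz": -0.23, "ax": 0, "ay": 0, "az": 0},
  {"tx": 0.13, "ty": -1.48, "tz": -0.23, "ax": 0, "ay": 0, "az": 0},
  {"tx": 0.13, "ty": -1.48, "tz": -0.23, "ax": 0, "ay": 0, "az": 0},
  {"tx": 0.13, "ty": -1.48, "tz": -0.23, "ax": 0, "ay": 0, "az": 0},
  {"tx": 0.13, "ty": -1.48, "tz": -0.23, "ax": 0, "ay": 0, "az": 0},
  {"tx": 0.13, "ty": -1.48, "tz": -0.23, "ax": 0, "ay": 0, "az": 0},
])

```text
time_s: 18.08
position: [0.6028, -0.0905, 0.0773]
eef_rot: [0.996, 0.045, -0.004, -0.078]
ft_force: [-0.4, 5.2, 2.4]
width: 0.0002
grip_force: 2.5
```

Emit:
carry_out([
  {"tx": 0.04, "ty": -0.49, "tz": -0.08, "ax": 0, "ay": 0, "az": 0},
  {"tx": 0.05, "ty": -0.49, "tz": -0.08, "ax": 0, "ay": 0, "az": 0},
  {"tx": 0, "ty": 0, "tz": 0, "ax": 0, "ay": 0, "az": 0},
])

```text
time_s: 18.45
position: [0.6028, -0.0914, 0.0772]
eef_rot: [0.996, 0.045, -0.004, -0.078]
ft_force: [-0.2, 3.9, 2.2]
width: 0.0002
grip_force: 2.2
```

Emit:
carry_out([
  {"tx": 0.04, "ty": -0.49, "tz": -0.08, "ax": 0, "ay": 0, "az": 0},
  {"tx": 0.05, "ty": -0.49, "tz": -0.08, "ax": 0, "ay": 0, "az": 0},
  {"tx": 0, "ty": 0, "tz": 0, "ax": 0, "ay": 0, "az": 0},
])

```text
time_s: 18.82
position: [0.6029, -0.0924, 0.077]
eef_rot: [0.996, 0.045, -0.004, -0.078]
ft_force: [-0.1, 4.4, 1.3]
width: 0.0007
grip_force: 2.3
```

Emit:
carry_out([
  {"tx": 0.04, "ty": -0.49, "tz": -0.08, "ax": 0, "ay": 0, "az": 0},
  {"tx": 0.05, "ty": -0.49, "tz": -0.08, "ax": 0, "ay": 0, "az": 0},
  {"tx": 0, "ty": 0, "tz": 0, "ax": 0, "ay": 0, "az": 0},
])

```text
time_s: 19.2
position: [0.603, -0.0934, 0.0768]
eef_rot: [0.996, 0.045, -0.004, -0.078]
ft_force: [-0.1, 4.6, 1.1]
width: 0.0008
grip_force: 2.3
```

Emit:
carry_out([
  {"tx": 0.04, "ty": -0.49, "tz": -0.08, "ax": 0, "ay": 0, "az": 0},
  {"tx": 0.05, "ty": -0.49, "tz": -0.08, "ax": 0, "ay": 0, "az": 0},
  {"tx": 0, "ty": 0, "tz": 0, "ax": 0, "ay": 0, "az": 0},
])

```text
time_s: 19.58
position: [0.6031, -0.0944, 0.0767]
eef_rot: [0.996, 0.045, -0.004, -0.078]
ft_force: [0.3, 4.6, 2.0]
width: 0.0003
grip_force: 2.2
```

Emit:
carry_out([
  {"tx": 0.04, "ty": -0.49, "tz": -0.08, "ax": 0, "ay": 0, "az": 0},
  {"tx": 0.05, "ty": -0.49, "tz": -0.08, "ax": 0, "ay": 0, "az": 0},
  {"tx": 0, "ty": 0, "tz": 0, "ax": 0, "ay": 0, "az": 0},
])

```text
time_s: 19.95
position: [0.6032, -0.0954, 0.0765]
eef_rot: [0.996, 0.045, -0.004, -0.078]
ft_force: [-0.4, 4.2, 1.6]
width: 0.0005
grip_force: 2.2
```

Emit:
carry_out([
  {"tx": 0.04, "ty": -0.4, "tz": -0.06, "ax": 0, "ay": 0, "az": 0},
  {"tx": 0.04, "ty": -0.4, "tz": -0.06, "ax": 0, "ay": 0, "az": 0},
  {"tx": 0, "ty": 0, "tz": 0, "ax": 0, "ay": 0, "az": 0},
])

```text
time_s: 20.32
position: [0.6033, -0.0961, 0.0764]
eef_rot: [0.996, 0.045, -0.004, -0.078]
ft_force: [0.2, 3.9, 1.8]
width: 0.0005
grip_force: 2.3
```

Emit:
carry_out([
  {"tx": 0.04, "ty": -0.4, "tz": -0.06, "ax": 0, "ay": 0, "az": 0},
  {"tx": 0.04, "ty": -0.4, "tz": -0.06, "ax": 0, "ay": 0, "az": 0},
  {"tx": 0, "ty": 0, "tz": 0, "ax": 0, "ay": 0, "az": 0},
])

```text
time_s: 20.7
position: [0.6033, -0.0969, 0.0763]
eef_rot: [0.996, 0.045, -0.004, -0.078]
ft_force: [-0.2, 4.8, 0.7]
width: 0.0003
grip_force: 2.2
```

Emit:
carry_out([
  {"tx": 0.04, "ty": -0.4, "tz": -0.06, "ax": 0, "ay": 0, "az": 0},
  {"tx": 0.04, "ty": -0.4, "tz": -0.06, "ax": 0, "ay": 0, "az": 0},
  {"tx": 0, "ty": 0, "tz": 0, "ax": 0, "ay": 0, "az": 0},
])

```text
time_s: 21.08
position: [0.6034, -0.0977, 0.0761]
eef_rot: [0.996, 0.045, -0.004, -0.078]
ft_force: [-0.2, 4.8, 1.6]
width: 0.0001
grip_force: 2.2
```

Emit:
carry_out([
  {"tx": 0.04, "ty": -0.4, "tz": -0.06, "ax": 0, "ay": 0, "az": 0},
  {"tx": 0.04, "ty": -0.4, "tz": -0.06, "ax": 0, "ay": 0, "az": 0},
  {"tx": 0, "ty": 0, "tz": 0, "ax": 0, "ay": 0, "az": 0},
])

```text
time_s: 21.45
position: [0.6035, -0.0985, 0.076]
eef_rot: [0.996, 0.045, -0.004, -0.078]
ft_force: [-0.5, 3.6, 1.7]
width: 0.0003
grip_force: 2.2
```

Emit:
carry_out([
  {"tx": 0.04, "ty": -0.4, "tz": -0.06, "ax": 0, "ay": 0, "az": 0},
  {"tx": 0.04, "ty": -0.4, "tz": -0.06, "ax": 0, "ay": 0, "az": 0},
  {"tx": 0, "ty": 0, "tz": 0, "ax": 0, "ay": 0, "az": 0},
])

```text
time_s: 21.82
position: [0.6036, -0.0993, 0.0759]
eef_rot: [0.996, 0.045, -0.004, -0.078]
ft_force: [-0.7, 3.9, 1.6]
width: 0.0006
grip_force: 2.1
```

Emit:
carry_out([
  {"tx": 0.04, "ty": -0.4, "tz": -0.06, "ax": 0, "ay": 0, "az": 0},
  {"tx": 0.04, "ty": -0.4, "tz": -0.06, "ax": 0, "ay": 0, "az": 0},
  {"tx": 0, "ty": 0, "tz": 0, "ax": 0, "ay": 0, "az": 0},
])

```text
time_s: 22.2
position: [0.6036, -0.1001, 0.0758]
eef_rot: [0.996, 0.045, -0.004, -0.078]
ft_force: [-0.1, 4.3, 1.4]
width: 0.0004
grip_force: 2.1
```

Emit:
carry_out([
  {"tx": 0.04, "ty": -0.4, "tz": -0.06, "ax": 0, "ay": 0, "az": 0},
  {"tx": 0.04, "ty": -0.4, "tz": -0.06, "ax": 0, "ay": 0, "az": 0},
  {"tx": 0, "ty": 0, "tz": 0, "ax": 0, "ay": 0, "az": 0},
])

```text
time_s: 22.58
position: [0.6037, -0.1009, 0.0757]
eef_rot: [0.996, 0.045, -0.004, -0.078]
ft_force: [-1.4, 3.5, 1.0]
width: 0.0007
grip_force: 2.1
```

Emit:
carry_out([
  {"tx": 0.04, "ty": -0.4, "tz": -0.06, "ax": 0, "ay": 0, "az": 0},
  {"tx": 0.04, "ty": -0.4, "tz": -0.06, "ax": 0, "ay": 0, "az": 0},
  {"tx": 0, "ty": 0, "tz": 0, "ax": 0, "ay": 0, "az": 0},
])

```text
time_s: 22.95
position: [0.6038, -0.1017, 0.0755]
eef_rot: [0.996, 0.045, -0.004, -0.078]
ft_force: [-1.1, 3.2, 0.7]
width: 0.0005
grip_force: 2.1
```

Emit:
carry_out([
  {"tx": 0.04, "ty": -0.4, "tz": -0.06, "ax": 0, "ay": 0, "az": 0},
  {"tx": 0.04, "ty": -0.4, "tz": -0.06, "ax": 0, "ay": 0, "az": 0},
  {"tx": 0, "ty": 0, "tz": 0, "ax": 0, "ay": 0, "az": 0},
])

```text
time_s: 23.32
position: [0.6039, -0.1025, 0.0754]
eef_rot: [0.996, 0.045, -0.004, -0.078]
ft_force: [-1.4, 3.3, 1.0]
width: 0.0002
grip_force: 2.1
```

Emit:
carry_out([
  {"tx": 0.04, "ty": -0.4, "tz": -0.06, "ax": 0, "ay": 0, "az": 0},
  {"tx": 0.04, "ty": -0.4, "tz": -0.06, "ax": 0, "ay": 0, "az": 0},
  {"tx": 0, "ty": 0, "tz": 0, "ax": 0, "ay": 0, "az": 0},
])

```text
time_s: 23.7
position: [0.604, -0.1034, 0.0753]
eef_rot: [0.996, 0.045, -0.004, -0.078]
ft_force: [-1.0, 3.5, 1.6]
width: 0.0003
grip_force: 2.1
```

Emit:
carry_out([
  {"tx": 0.04, "ty": -0.4, "tz": -0.06, "ax": 0, "ay": 0, "az": 0},
  {"tx": 0.04, "ty": -0.4, "tz": -0.06, "ax": 0, "ay": 0, "az": 0},
  {"tx": 0, "ty": 0, "tz": 0, "ax": 0, "ay": 0, "az": 0},
])

```text
time_s: 24.08
position: [0.6041, -0.1041, 0.0752]
eef_rot: [0.996, 0.045, -0.004, -0.078]
ft_force: [-2.0, 3.9, 2.1]
width: 0.0002
grip_force: 2.1
```

Emit:
carry_out([
  {"tx": 0.04, "ty": -0.4, "tz": -0.06, "ax": 0, "ay": 0, "az": 0},
  {"tx": 0.04, "ty": -0.4, "tz": -0.06, "ax": 0, "ay": 0, "az": 0},
  {"tx": 0, "ty": 0, "tz": 0, "ax": 0, "ay": 0, "az": 0},
])

```text
time_s: 24.45
position: [0.6041, -0.1049, 0.0751]
eef_rot: [0.996, 0.045, -0.004, -0.078]
ft_force: [-0.9, 4.4, 1.8]
width: 0.0004
grip_force: 2.1
```

Emit:
carry_out([
  {"tx": 0.04, "ty": -0.4, "tz": -0.06, "ax": 0, "ay": 0, "az": 0},
  {"tx": 0.04, "ty": -0.4, "tz": -0.06, "ax": 0, "ay": 0, "az": 0},
  {"tx": 0, "ty": 0, "tz": 0, "ax": 0, "ay": 0, "az": 0},
])

```text
time_s: 24.82
position: [0.6042, -0.1053, 0.075]
eef_rot: [0.996, 0.045, -0.004, -0.079]
ft_force: [0.3, 6.5, 2.9]
width: 0.0007
grip_force: 3.9
```

Emit:
carry_out([
  {"tx": 0.02, "ty": -0.3, "tz": -0.05, "ax": 0, "ay": 0, "az": 0},
  {"tx": 0, "ty": 0, "tz": 0, "ax": 0, "ay": 0, "az": 0},
])

```text
time_s: 25.08
position: [0.6042, -0.1053, 0.075]
eef_rot: [0.996, 0.045, -0.004, -0.079]
ft_force: [-0.8, 9.3, 3.7]
width: 0.0002
grip_force: 4.9
```

Contact with the stop is clear: the motion has stalled and the force is rising. I back off and look.

Emit:
carry_out([
  {"tx": -0.2, "ty": 2, "tz": 0.3, "ax": 0, "ay": 0, "az": 0},
  {"tx": -0.9, "ty": 9.8, "tz": 1.6, "ax": 0, "ay": 0, "az": 0},
  {"tx": -0.9, "ty": 9.8, "tz": 1.6, "ax": 0, "ay": 0, "az": 0},
  {"tx": 0.4, "ty": -4.7, "tz": 30, "ax": 0, "ay": 0, "az": 0},
  {"tx": 0.4, "ty": -4.7, "tz": 30, "ax": 0, "ay": 0, "az": 0},
  {"tx": 0, "ty": 20, "tz": 30, "ax": 0, "ay": 0, "az": 0},
  {"tx": -10, "ty": 40, "tz": 10, "ax": 0, "ay": 0, "az": 0},
  {"tx": -20, "ty": 50, "tz": 0, "ax": 0, "ay": 0, "az": 0},
  {"tx": -20, "ty": 50, "tz": 0, "ax": 0, "ay": 0, "az": 0},
  {"tx": -20, "ty": 50, "tz": 0, "ax": 0, "ay": 0, "az": 0},
])

```text
time_s: 26.32
position: [0.5321, 0.1181, 0.1786]
eef_rot: [0.996, 0.045, -0.003, -0.078]
ft_force: [0.7, 0.3, 1.2]
width: 0.0007
grip_force: 0.0
```

Emit:
carry_out([
  {"tx": -20, "ty": 45, "tz": 0, "ax": 0, "ay": 0, "az": 0},
  {"tx": -20, "ty": 45, "tz": 0, "ax": 0, "ay": 0, "az": 0},
  {"tx": 0, "ty": 0, "tz": 0, "ax": 0, "ay": 0, "az": 0},
  {"tx": 0, "ty": 0, "tz": 0, "ax": 0, "ay": 0, "az": 0},
])

```text
time_s: 26.82
position: [0.4931, 0.2064, 0.1786]
eef_rot: [0.996, 0.045, -0.003, -0.078]
ft_force: [-0.2, -0.5, -0.2]
width: 0.0003
grip_force: 0.0
```

```bash
python3 - <<'E'
from tf import *
print(manip.get_obs()['position'],manip.get_obs()['time_s'])
ims=[]
for n,(u0,v0,w,h) in(('top',(400,160,120,60)),('side',(310,90,120,60))):
    p,d=manip.grab_frame(n); ims.append(cv2.resize(p[v0:v0+h,u0:u0+w],(600,300),interpolation=cv2.INTER_CUBIC))
    L=tr(cloud(n,d)); m=(abs(L[...,2]-.036)<.005)&(abs(L[...,1])<.012)&(L[...,0]>.08)&(L[...,0]<.24)&(d>0)
    q=L[m]; print(n,m.sum(),np.percentile(q[:,0],[0,2,50,98,100]) if len(q) else '')
    for v in range(188,202,4) if n=='top' else []: print([(u,round(float(L[v,u,0]*1e3)),round(float(L[v,u,2]*1e3))) for u in range(440,482,2)])
cv2.imwrite('pics/c5.png',np.vstack(ims))
E
```

```text
[0.49307429 0.20635639 0.17858002] 26.825
top 367 [0.15022538 0.1516073  0.18680742 0.23582392 0.23965401]
[(440, 157, 3), (442, 159, 9), (444, 156, 25), (446, 157, 32), (448, 159, 38), (450, 163, 37), (452, 169, 34), (454, 172, 37), (456, 176, 38), (458, 182, 36), (460, 186, 36), (462, 191, 34), (464, 195, 36), (466, 200, 34), (468, 205, 34), (470, 207, 38), (472, 215, 33), (474, 220, 31), (476, 229, 23), (478, 233, 26), (480, 238, 24)]
[(440, 153, 11), (442, 155, 16), (444, 152, 30), (446, 153, 37), (448, 158, 37), (450, 163, 36), (452, 168, 35), (454, 171, 37), (456, 176, 36), (458, 179, 38), (460, 186, 35), (462, 190, 34), (464, 194, 36), (466, 200, 34), (468, 204, 34), (470, 208, 35), (472, 211, 37), (474, 218, 32), (476, 227, 25), (478, 230, 28), (480, 228, 39)]
[(440, 152, 10), (442, 151, 20), (444, 152, 28), (446, 154, 33), (448, 158, 34), (450, 161, 37), (452, 166, 36), (454, 170, 36), (456, 174, 37), (458, 181, 34), (460, 184, 36), (462, 187, 38), (464, 193, 36), (466, 199, 33), (468, 202, 35), (470, 207, 34), (472, 211, 35), (474, 218, 30), (476, 226, 25), (478, 231, 24), (480, 230, 33)]
[(440, 152, 8), (442, 152, 16), (444, 153, 25), (446, 154, 31), (448, 157, 34), (450, 162, 33), (452, 165, 36), (454, 170, 34), (456, 175, 34), (458, 179, 34), (460, 183, 35), (462, 188, 34), (464, 192, 34), (466, 195, 37), (468, 201, 34), (470, 205, 37), (472, 210, 36), (474, 217, 31), (476, 221, 31), (478, 229, 25), (480, 233, 26)]
side 38 [0.17057651 0.1740939  0.20650192 0.23514302 0.23731108]
```

View pics/c5.png

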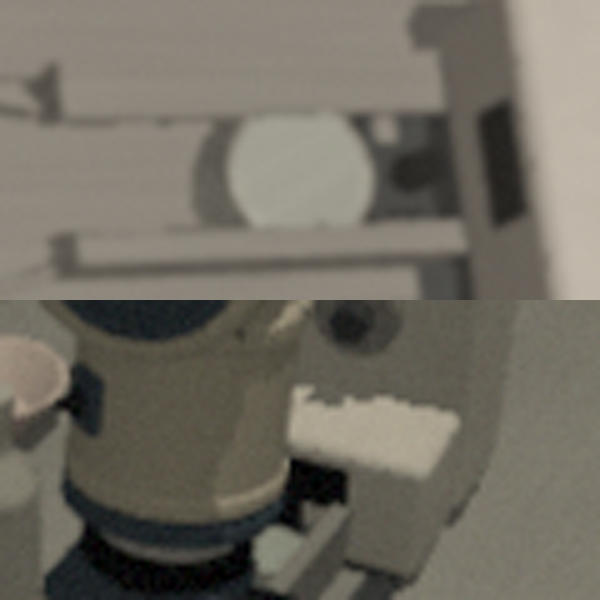

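The tin lies flat under the lips (top crop about (300,170)), spanning x of about 152–215 mm. Its edge is against the stop, which was measured at x of about 215 mm.

```bash
python3 -c "
from rig import manip
print(manip.hand_in())"
```

```text
the job is handed in; nothing more can be done
None
```

The squat tin is in the chute, flat under the lips and resting against the stop, with the arm clear of everything. The push force peaked at about 9 N and the job was handed in at about 27 s. The verdict wasn't shown.

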